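# Check a test probe on its check station and hold the spring plunger at the gauge mark

### The job

Draw the test probe out of its holder and touch its tip first on the top of the short stud of the check station, pausing there a moment, then likewise on the top of the tall stud. Then press the station's spring button straight down with the probe's tip until the button's top is flush with the two gauge cheeks beside it (10 mm down), never driving it to its stop, and finish while still gripping the upright probe and holding the button there. Leave the other things on the bench where they are.

Things in the scene. Friction and masses are not known exactly. Their poses are not given: they have to be found in the camera images.
- probe_grip (a point): Centre of the black round handle of the test probe, a loose pen-like tool (60 to 110 g, 145 mm long) standing upright, tip down, in its holder. Handle: 16 mm diameter, free from 40 mm below to 30 mm above this point, then a 17 mm diameter metal cap 6 mm high. z points from tip to cap. The tip is 109 mm below this point along the axis.
- probe_tip (a point): End of the rounded steel tip of the probe, on its axis.
- holder: Fixed probe holder: a dark round foot 68 mm in diameter with an upright grey tube, 29 mm outside diameter, 80 mm high. Origin: centre of its underside on the bench. The probe's flange rests on the tube's rim and 65 mm of the probe hang inside with about 1.5 mm play, so it is drawn straight up by more than 70 mm.
- stud_low_top (a point): Centre of the flat top of the SHORT test stud: a fixed steel mushroom stud with a 26 mm diameter disc on top, 25 mm high above the station plate. z up.
- stud_tall_top (a point): Centre of the flat top of the TALL test stud: the same shape, 45 mm high above the station plate. z up.
- plunger_top (a point): Centre of the flat 26 mm diameter top of the spring plunger's steel button (the button's top is 6 mm thick). Moves with the button. At rest it is 52 mm above the station plate. z up.
- cheek_level (a point): Point on the plunger's axis at the height of the tops of its two fixed gauge cheeks (upright metal blocks 6 mm thick, 24 mm wide, on either side of the button, 36 mm apart between them), 42 mm above the station plate, that is 10 mm below the resting button top.
- plunger (a joint): Travel of the spring button in m: 0 released (top), grows as it is pressed straight down, 0.018 at its stop, 0.010 when its top is flush with the cheeks. The spring takes 2 N to start it and 0.5 N more per mm: 7 N when flush, 11 N at the stop. It springs back when let go.
- plunger_unit: Fixed housing of the spring plunger: 52x36 mm foot, round grey housing and the two gauge cheeks. Origin: centre of the foot's underside, on the station plate.
- station: Fixed metal base plate 100x210 mm of the probe check station, its top 12 mm above the bench; origin on the bench under its centre, y along its length. The short stud, the tall stud and the plunger stand on its long centre line at -65, 0 and +65 mm, in an order that changes.
- probe: The test probe, origin at the centre of the underside of its flange (65 mm above the tip, 44 mm below the handle's centre). Flange: metal, 26 mm diameter, 4 mm thick; below it a grey 16 mm diameter collar 20 mm long, then a steel rod 6 mm in diameter with a rounded tip.
- stud_low: The short stud, origin at its foot.
- stud_tall: The tall stud, origin at its foot.
- timer: Loose bystander, to be left alone: square white lab timer, 62x62x20 mm. Origin at its underside.
- petri: Loose bystander, to be left alone: round closed petri dish, 58 mm across, 15 mm high. Origin at its underside.
- beaker_small: Loose bystander, to be left alone: small clear beaker, 46 mm across, 57 mm high. Origin at its underside.
- marker: Loose bystander, to be left alone: pen lying on the bench, 12x125x11 mm. Origin at its underside.
- tape: Loose bystander, to be left alone: roll of packing tape lying flat, 90 mm across, 48 mm high. Origin at its underside.
There are look-alikes about, which are no part of the job. What is shaped like the holder but pink is not meant.

How it is judged:
By the outcome, as a careful person would: the job done as asked, in the order asked, and still so for the second after the job is handed in, while the arm keeps its last pose, push and grip.
It also fails if it takes over 38 s, if anything falls off the work surface, if the arm or the gripper's body presses on something with over 40 N, if the wrist force passes 120 N, or if a joint passes its speed limit or range.

### The arm

A 6-joint arm with a two-finger parallel gripper is mounted at the origin on a cart in front of the work surface, level with it; the furniture and walls round the work are solid. World frame = base frame: x ahead of the robot, y to its left, z up, the work surface at z = 0. Lengths are in m, angles in rad, forces in N, time in s.
With the tool pointing down it reaches from about 0.35 to 0.975 m from the base axis. Payload 4.9 kg.
Tool frame: the origin (TCP) lies on the centre line of the jaws, within the pads' length; the fingertips stand ctrl.tcp_to_tips ahead of it and the grasp point (between the pads) lies 3 mm ahead of it (ctrl.tcp_to_tips is the distance from the TCP to the fingertips, in m); z points along the fingers, y is the direction in which the jaws open and shut (so a half turn about z gives the same grasp; the last joint's range is limited). The gripper opens to 85 mm and grips with 20 to 120 N. Pads are 22 mm wide; open, the fingers measure 114 mm over their backs; the gripper's body (76 mm by 85 mm) begins 54 mm behind the grasp point. The pads swing forward as they close: fully open they stand 13 mm farther back than shut.
Start: joints at [1.079, 0.053, 1.613, -0, 1.476, -0.119], TCP at [0.228, 0.582, 0.253] pointing down, gripper open.
Joint ranges: [-3.01, 3.01], [-1.01, 2.22], [0.06, 2.58], [-1.02, 4.17], [0.09, 2.62], [-3.14, 3.14]. Speed limits (rad/s): [2.57, 2.57, 3.14, 3.14, 3.14, 3.14].

### API

Orientations are given as a rotation vector (axis times angle).
In Python, from station import ctrl, vision gives the robot as it stands.
- The arm moves only by the tool jog_arm, never from a script. Its argument "deltas" is a list of rows, each a list of 7 numbers: the turn, a rotation vector about the tool's x, y, z in rad, then the shift along the tool's x, y, z in cm, then the opening, from 0 (shut) to 1 (fully open). A call has 1 to 12 rows; each row shifts and turns the commanded pose from where the row before left it, along the tool's axes as they then stand; what a row does not reach is not made up. A row lasts 1/12 s, in which the tool goes at most 41.7 mm and 7.16 degrees, less where a joint would pass 70% of its speed; a pose out of reach is approached as far as the arm can. A call with a gripper value outside its range is refused whole. The fingers move at their own pace and stop on an object; "grip_force" is the grip in N (left out, the last holds). Time passes only in rows, so rows that do not move let the fingers close. It gives the time, the measured TCP pose, the force and the opening at its end, in the units of the state.
- ctrl.get_obs(): the state, without advancing time (a new reading comes with each control period).
- vision.get_image(name): name is "scene" or "top" or "wrist"; returns (picture, depth): 420x560x3 uint8, red, green, blue; 420x560 float32, m along the optical axis (not along the pixel's ray), 0 where there is no reading.
- vision.calibration(name): a dict with "fx", "fy", "cx", "cy" (pixels), "rvec" (rotation vector, rad) and "tvec" (3), from world to camera coordinates, as OpenCV has them; the wrist camera has in their place "hand_eye" (4x4, takes a point from camera to tool coordinates, whose origin is the TCP and whose axes are the flange's). Camera axes: x right, y down, z forward; pixel columns grow to the right and rows downward; lengths in m; the calibration is good to about 2 mm. The wrist camera is an equidistant fisheye: a pixel r from the principal point sees the ray r / f radians off the axis. A picture is of the moment at which its call begins: read the wrist's pose just before it. calibration takes no time and is no camera call.
- ctrl.finish_job(): hands the job in, once; it reports no verdict.
The state is a dict: "t": time; "q": joint angles; "dq": joint speeds; "effort": joint torques, N m; "tool_pos": TCP position; "tool_rot": TCP orientation; "contact_force": force on the tool from outside, world axes, zero at the start; "wrist_torque": the same for the moment, N m; "opening": finger opening in m.
Only numpy, scipy, OpenCV 4.12 (cv2) and the standard library are available. Lean on these libraries where they do the work, as an engineer would, in place of code of your own. Each camera call takes 0.05 s, during which the arm holds its last target. There are 200 camera calls.

## Working session

There is one attempt and no reset: what is moved stays moved. The work goes in short steps, Python scripts to look and compute and a tool call to move; the robot and the scene stay as the last step left them, time stands still between calls to the robot, and variables do not carry over. Pictures are saved under pics/ and viewed, about 8 in all and at most 12, crops included, and the job is handed in when it is done.

Besides the shell and the picture viewer there is one more tool, called after "Emit:" by a JSON object that holds its "op" and its "data", one argument or row to a line. jog_arm: Moves the arm, as the interface text tells. Its arguments: {"type":"object","properties":{"deltas":{"type":"array"},"grip_force":{"type":"number"}},"required":["deltas"]}

```bash
mkdir -p pics; cat > h.py <<'E'
import numpy as np,cv2
from station import ctrl,vision
from scipy.spatial.transform import Rotation as R
def world(name,u,v,d):
    c=vision.calibration(name);Rm=cv2.Rodrigues(np.array(c['rvec'],float))[0]
    p=np.stack([(u-c['cx'])/c['fx']*d,(v-c['cy'])/c['fy']*d,d],-1)
    return (p-np.ravel(c['tvec']))@Rm
def onplane(name,u,v,z):
    a=world(name,np.float64(u),np.float64(v),np.float64(0));b=world(name,np.float64(u),np.float64(v),np.float64(1))
    return a+(b-a)*(z-a[2])/(b[2]-a[2])
E
python3 - <<'E'
from h import *
o=ctrl.get_obs();print(o,ctrl.tcp_to_tips)
for n in ['top','scene']:
    im,d=vision.get_image(n);np.savez(f'{n}.npz',im=im,d=d);cv2.imwrite(f'pics/{n}0.png',im[:,:,::-1]);c=vision.calibration(n);print(n,c, world(n,0.,0.,0.))
E
```

```text
{'t': 0.0, 'q': array([ 1.07897356e+00,  5.33539748e-02,  1.61429460e+00, -3.67144687e-05,
        1.47604642e+00, -1.18998818e-01]), 'dq': array([-0.00217423,  0.00012928, -0.00028215, -0.0002105 ,  0.00044925,
        0.00079363]), 'effort': array([-7.13209429e-04, -3.93686378e+01, -3.70172954e+01, -1.87835817e-04,
        7.12881127e-03, -3.56204896e-05]), 'tool_pos': array([0.22738077, 0.58153601, 0.25206443]), 'tool_rot': array([-0.58212825, -3.08657878,  0.00316619]), 'contact_force': array([-0.32474344,  0.04075464, -0.09741629]), 'wrist_torque': array([-0.00798953,  0.04613576, -0.04431612]), 'opening': 0.08561615483396162} 0.022
top {'fx': 410.4421188589916, 'fy': 410.4421188589916, 'cx': 282.7579595039645, 'cy': 205.69645753145028, 'rvec': array([ 2.18344098, -2.15451424,  0.09262656]), 'tvec': array([0.07928687, 0.605743  , 0.88734456])} [0.51859367 0.07876791 0.94098224]
scene {'fx': 443.80194949024406, 'fy': 443.80194949024406, 'cx': 275.9866503522875, 'cy': 209.826245118346, 'rvec': array([ 2.10535474, -1.13757745,  0.45323511]), 'tvec': array([-0.25549636,  0.44963155,  0.5967349 ])} [ 0.0572857  -0.28641881  0.7336362 ]
```

View pics/top0.png

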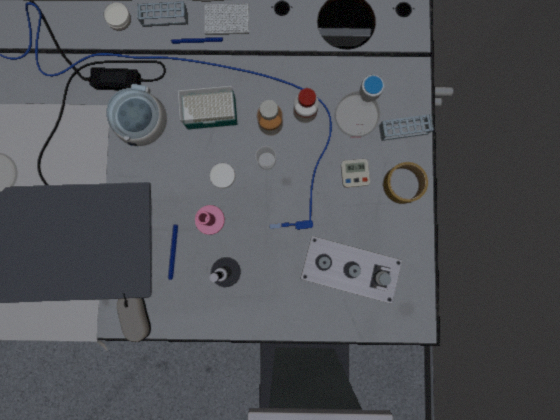

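View pics/scene0.png

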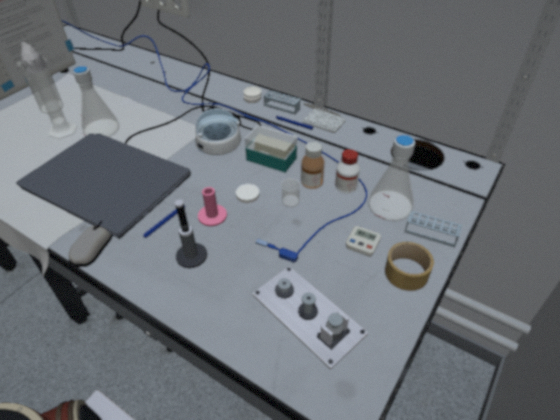

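The top picture shows two tube-shaped holders. The dark foot with the black probe is at (225,272), and the pink look-alike is at (209,220). The dark one fits, and it is also the only one holding a probe. The station is at (352,270): stud (324,262), stud (353,270) and plunger with cheeks (383,278). I'll check this in a crop and measure.

```bash
python3 - <<'E'
from h import *
T=np.load('top.npz');S=np.load('scene.npz')
a=cv2.resize(T['im'][195:305,155:415],None,fx=3,fy=3,interpolation=cv2.INTER_CUBIC)
b=cv2.resize(S['im'][190:365,150:375],None,fx=3,fy=3,interpolation=cv2.INTER_CUBIC)[:, :]
b=cv2.resize(b,(350,270)); 
cv2.imwrite('pics/crop1.png',np.vstack([a,cv2.copyMakeBorder(b,0,0,0,a.shape[1]-350,cv2.BORDER_CONSTANT)])[:,:,::-1])
P={}
for n,D in (('top',T),('scene',S)):
    v,u=np.mgrid[0:420,0:560];d=D['d'].astype(float)
    w=world(n,u.astype(float),v.astype(float),d);w[d<=0]=np.nan;P[n]=w
    def st(m,l):
        q=w[m];print(n,l,len(q),np.round(np.nanmedian(q,0),4),np.round(np.nanmean(q,0),4), np.round(np.ptp(q,0),3) if len(q) else '')
    if n=='top':
        print('bench',np.round(w[300,300],4),np.round(w[250,260],4))
        for c in [(324,262),(353,270),(383,278),(225,272)]:
            m=np.hypot(u-c[0],v-c[1])<(22 if c[0]==225 else 16)
            z=w[...,2]; h=z[m]; print(c,np.round(np.nanpercentile(h,[0,10,25,50,75,90,95,100]),4))
        print(np.round(w[262,324],4),np.round(w[270,353],4),np.round(w[278,383],4))
np.savez('w.npz',**P)
E
```

```text
bench [ 0.3935  0.0456 -0.0069] [ 0.5051  0.1384 -0.0043]
(324, 262) [0.0061 0.0087 0.0098 0.0112 0.0155 0.0348 0.0359 0.0399]
(353, 270) [0.0058 0.009  0.01   0.0112 0.016  0.0545 0.056  0.0595]
(383, 278) [-0.0075  0.0091  0.0106  0.0152  0.0414  0.0615  0.0627  0.0653]
(225, 272) [-0.009  -0.0056 -0.0043 -0.0014  0.0074  0.0815  0.1344  0.1614]
[ 0.4816 -0.0044  0.0371] [ 0.4661 -0.0653  0.051 ] [ 0.4509 -0.1267  0.0621]
```

View pics/crop1.png

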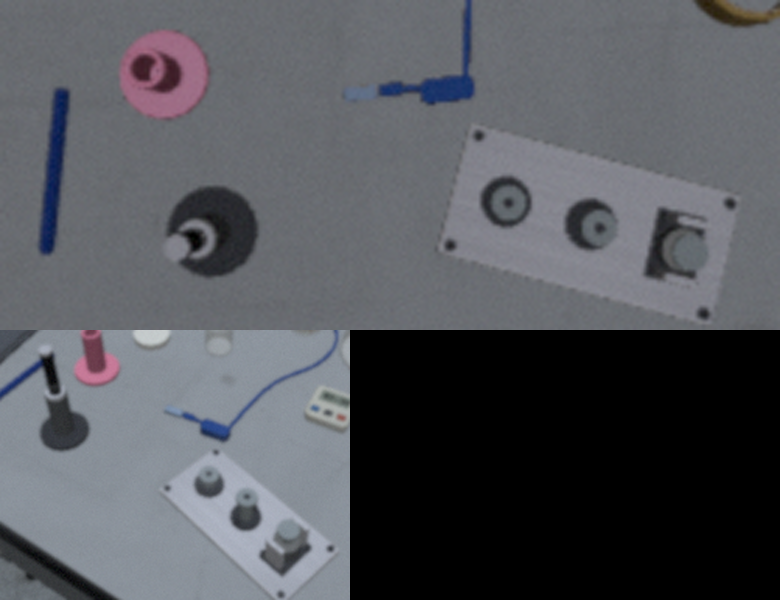

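The crop confirms it: the dark foot with the grey tube holds the black-handled probe, and the pink holder is empty. Along the station from left to right are the short stud, the tall stud and the plunger with its cheeks. Depth heights of 37, 55 and 62 mm agree with the nominal 37, 57 and 64 mm. Next I'll measure the points in both views.

```bash
cat > m.py <<'E'
from h import *
W=np.load('w.npz')
# depth-based seeds; segment discs by height in each view, ray to nominal plane
seeds={'low':((0.4816,-0.0044),.037),'tall':((.4661,-.0653),.057),'plg':((.4509,-.1267),.064)}
for n in('top','scene'):
    w=W[n]
    for k,(s,z) in seeds.items():
        m=(np.hypot(w[...,0]-s[0],w[...,1]-s[1])<.022)&(abs(w[...,2]-z)<.0065)
        nl,lab,stt,cen=cv2.connectedComponentsWithStats(m.astype(np.uint8))
        i=1+np.argmax(stt[1:,4]);u,v=cen[i];q=w[lab==i]
        print(n,k,stt[i,4],np.round(cen[i],1),'ray',np.round(onplane(n,u,v,z),4),'depth med',np.round(np.median(q,0),4),'ext',np.round(np.ptp(q,0),3))
    # probe: handle axis
    g=np.array(onplane('top',190,272,.16) if 0 else [0,0,0])
    for lo,hi in((.150,.170),(.125,.150),(.100,.125),(.085,.1),(.03,.072)):
        m=(w[...,2]>lo)&(w[...,2]<hi)&(w[...,0]>.40)&(w[...,0]<.56)&(w[...,1]>.12)&(w[...,1]<.28)
        v,u=np.nonzero(m)
        if len(u):print(n,'probe',lo,len(u),np.round([u.mean(),v.mean()],1),np.round(np.median(w[m],0),4),np.round(np.ptp(w[m],0),3))
# holder foot via dark colour, on bench z~.004
for n in('top','scene'):
    im=np.load(n+'.npz')['im'];c=(225,272) if n=='top' else (190,256)
    g=cv2.cvtColor(im,cv2.COLOR_RGB2GRAY);v,u=np.mgrid[0:420,0:560]
    m=((g<60)&(np.hypot(u-c[0],v-c[1])<24)&(W[n][...,2]<.02)).astype(np.uint8)
    cs=max(cv2.findContours(m,0,2)[0],key=cv2.contourArea);h=cv2.convexHull(cs);(x,y),ax,an=cv2.fitEllipse(h)
    print(n,'foot',x,y,ax,np.round(onplane(n,x,y,.005),4))
o=ctrl.get_obs();print(R.from_rotvec(o['tool_rot']).as_matrix().round(4))
E
python3 m.py
```

```text
top low 106 [323.8 262. ] ray [ 0.4816 -0.004   0.037 ] depth med [ 0.4816 -0.0044  0.0356] ext [0.022 0.024 0.007]
top tall 117 [354.2 270.4] ray [ 0.4656 -0.0668  0.057 ] depth med [ 0.4661 -0.0669  0.0554] ext [0.023 0.025 0.009]
top plg 118 [384.5 278.5] ray [ 0.45   -0.1295  0.064 ] depth med [ 0.4499 -0.1297  0.0622] ext [0.023 0.024 0.007]
top probe 0.15 64 [213.2 276.9] [0.4556 0.2157 0.1585] [0.015 0.015 0.006]
top probe 0.125 19 [217.8 274.8] [0.4594 0.2096 0.1373] [0.014 0.008 0.022]
top probe 0.1 19 [219.8 273.7] [0.4595 0.2096 0.1093] [0.014 0.009 0.023]
top probe 0.085 7 [222.  274.1] [0.4571 0.2082 0.0986] [0.015 0.004 0.013]
top probe 0.03 39 [225.5 268.4] [0.4619 0.2038 0.0519] [0.114 0.053 0.04 ]
scene low 130 [283.3 283.4] ray [ 0.4808 -0.0042  0.037 ] depth med [ 0.4806 -0.0041  0.0365] ext [0.026 0.025 0.009]
scene tall 153 [307.6 298.2] ray [ 0.4651 -0.067   0.057 ] depth med [ 0.4654 -0.0667  0.0565] ext [0.027 0.025 0.009]
scene plg 167 [334.5 319.2] ray [ 0.4491 -0.13    0.064 ] depth med [ 0.4494 -0.1299  0.0634] ext [0.025 0.025 0.009]
scene probe 0.15 67 [178.3 203.4] [0.4551 0.2146 0.158 ] [0.017 0.016 0.011]
scene probe 0.125 78 [180.3 211.6] [0.4519 0.2116 0.1379] [0.014 0.013 0.025]
scene probe 0.1 79 [182.6 220.9] [0.4521 0.2118 0.1124] [0.015 0.014 0.025]
scene probe 0.085 44 [184.2 228.1] [0.4517 0.2113 0.092 ] [0.016 0.013 0.015]
scene probe 0.03 200 [188.4 242. ] [0.4484 0.2066 0.0521] [0.118 0.057 0.042]
top foot 225.37501525878906 271.7973937988281 (28.532258987426758, 29.277416229248047) [0.4552 0.2151 0.005 ]
scene foot 191.2091827392578 255.3695526123047 (22.01181411743164, 28.073497772216797) [0.4548 0.2136 0.005 ]
[[-9.313e-01  3.642e-01 -9.000e-04]
 [ 3.642e-01  9.313e-01 -1.700e-03]
 [ 2.000e-04 -1.900e-03 -1.000e+00]]
```

Emit:
{"op": "jog_arm", "data": {
  "deltas": [
    [0,0,0,-1.5,-1.1,0,1],
    [0,0,0,-2.9,-2.2,0,1],
    [0,0,0,-3.1,-2.3,0,1],
    [0,0,0,-3.1,-2.3,0,1],
    [0,0,0,-3.1,-2.3,0,1],
    [0,0,0,-3.1,-2.3,0,1],
    [0,0,0,-3.1,-2.3,0,1],
    [0,0,0,-3.1,-2.3,0,1],
    [0,0,0,-3.1,-2.3,0,1],
    [0,0,0,-3.1,-2.3,0,1],
    [0,0,0,-3.1,-2.3,0,1],
    [0,0,0,-1.5,-1.1,0,1]
  ],
  "grip_force": 60
}}

```text
t: 1.1
tool_pos: [0.4523, 0.2219, 0.2529]
tool_rot: [0.587, 3.086, -0.002]
contact_force: [0.0, 1.1, -0.9]
opening: 0.0854
```

Emit:
{"op": "jog_arm", "data": {
  "deltas": [
    [0,0,0,-0.75,-0.7,0,1],
    [0,0,0,0,0,0,1],
    [0,0,0,0,0,0,1]
  ]
}}

```text
t: 1.35
tool_pos: [0.4551, 0.2162, 0.253]
tool_rot: [-0.583, -3.086, -0.0]
contact_force: [0.1, -0.0, -0.4]
opening: 0.0853
```

Emit:
{"op": "jog_arm", "data": {
  "deltas": [
    [0,0,0,-0.06,-0.16,1.5,1],
    [0,0,0,0,0,2.1,1],
    [0,0,0,0,0,2.0,1],
    [0,0,0,0,0,2.0,1],
    [0,0,0,0,0,2.0,1],
    [0,0,0,0,0,1.8,1],
    [0,0,0,0,0,1.2,1],
    [0,0,0,0,0,0,1],
    [0,0,0,0,0,0,1]
  ]
}}

```text
t: 2.1
tool_pos: [0.4547, 0.215, 0.127]
tool_rot: [-0.58, -3.086, 0.001]
contact_force: [0.8, 0.7, -0.2]
opening: 0.0859
```

```bash
python3 - <<'E'
from h import *
o=ctrl.get_obs();print(o['tool_pos'],o['contact_force'])
a=vision.get_image('wrist')[0];b=vision.get_image('scene')[0]
b=cv2.resize(b[140:290,100:260],None,fx=2.8,fy=2.8)
c=np.zeros((420,800,3),np.uint8);c[:315,:420]=cv2.resize(a,(420,315));c[:,420:]=cv2.resize(b,(380,420))
cv2.imwrite('pics/pre.png',c[:,:,::-1])
E
```

```text
[0.45468919 0.21500594 0.12696867] [ 0.82976282  0.66339481 -0.21027536]
```

View pics/pre.png

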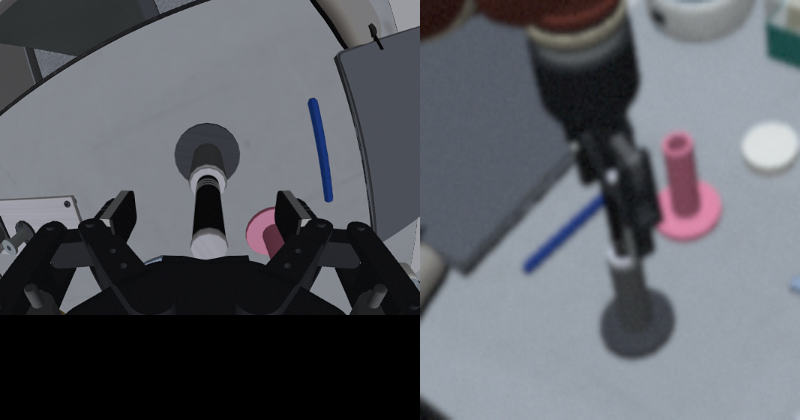

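The wrist view (left half) shows the probe, with its cap at (208,243), centred between the open pads. The fingers are clear of the pink holder. I'll close on it.

Emit:
{"op": "jog_arm", "data": {
  "deltas": [
    [0,0,0,0,0,0,0],
    [0,0,0,0,0,0,0],
    [0,0,0,0,0,0,0],
    [0,0,0,0,0,0,0],
    [0,0,0,0,0,0,0],
    [0,0,0,0,0,0,0],
    [0,0,0,0,0,0,0],
    [0,0,0,0,0,0,0],
    [0,0,0,0,0,0,0],
    [0,0,0,0,0,0,0]
  ],
  "grip_force": 70
}}

```text
t: 3.03
tool_pos: [0.4557, 0.2146, 0.1275]
tool_rot: [0.582, 3.087, 0.002]
contact_force: [1.1, 2.3, 0.2]
opening: 0.0145
```

Emit:
{"op": "jog_arm", "data": {
  "deltas": [
    [0,0,0,0,0,-0.5,0],
    [0,0,0,0,0,-1,0],
    [0,0,0,0,0,-1.2,0],
    [0,0,0,0,0,-1.3,0],
    [0,0,0,0,0,-1.3,0],
    [0,0,0,0,0,-1.3,0],
    [0,0,0,0,0,-1.3,0],
    [0,0,0,0,0,-1.2,0],
    [0,0,0,0,0,-0.6,0],
    [0,0,0,0,0,-0.3,0],
    [0,0,0,0,0,0,0],
    [0,0,0,0,0,0,0]
  ]
}}

```text
t: 4.03
tool_pos: [0.4552, 0.2141, 0.2268]
tool_rot: [-0.582, -3.086, 0.001]
contact_force: [0.5, 0.0, -0.8]
opening: 0.0142
```

```bash
python3 - <<'E'
from h import *
o=ctrl.get_obs();print(o['tool_pos'],o['contact_force'],o['wrist_torque'],o['opening']);print(R.from_rotvec(o['tool_rot']).as_matrix().round(4))
b=vision.get_image('scene');a=vision.get_image('wrist')[0]
np.savez('s2.npz',im=b[0],d=b[1])
c=np.zeros((500,800,3),np.uint8);c[:300,:400]=cv2.resize(a,(400,300));c[:,400:]=cv2.resize(b[0][120:270,115:235],(400,500),interpolation=cv2.INTER_CUBIC)
cv2.imwrite('pics/lift.png',c[:,:,::-1])
E
```

```text
[0.45515845 0.21412159 0.22681575] [ 0.50900599  0.04367092 -0.7928379 ] [-0.03610769 -0.02815217  0.02779639] 0.01416049543544266
[[-9.313e-01  3.643e-01 -8.000e-04]
 [ 3.643e-01  9.313e-01 -3.000e-04]
 [ 7.000e-04 -6.000e-04 -1.000e+00]]
```

View pics/lift.png

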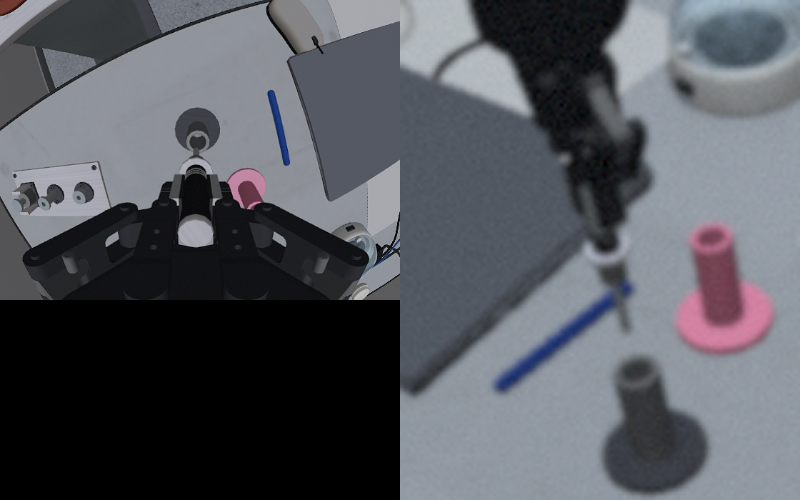

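The probe is clear of its holder and looks upright. The tip is at about (628,332) in the crop, which is scene pixel (183.4,219.6). I'll compare that with the expected position.

```bash
python3 - <<'E'
from h import *
c=vision.calibration('scene');K=np.array([[c['fx'],0,c['cx']],[0,c['fy'],c['cy']],[0,0,1]])
p=np.array([[.4552,.2141,.1143],[.4552,.2141,.1793],[.4552,.2141,.1593]])
print(cv2.projectPoints(p,c['rvec'],c['tvec'],K,None)[0].round(1))
print('tip seen on z=.1143',onplane('scene',183.4,219.6,.1143))
A=R.from_rotvec(ctrl.get_obs()['tool_rot']).as_matrix()
for t in([.481,-.004,.037+.1125+.03],):
    print((A.T@(np.array(t)-[.4552,.2141,.2268])*100).round(2))
E
```

```text
[[[182.6 219.3]]

 [[176.8 194.9]]

 [[178.6 202.7]]]
tip seen on z=.1143 [0.45552707 0.21231063 0.1143    ]
[-10.35 -19.37   4.74]
```

Emit:
{"op": "jog_arm", "data": {
  "deltas": [
    [0,0,0,-0.5,-0.9,0,0],
    [0,0,0,-1,-1.9,0,0],
    [0,0,0,-1.25,-2.3,0,0],
    [0,0,0,-1.25,-2.3,0,0],
    [0,0,0,-1.25,-2.3,0,0],
    [0,0,0,-1.25,-2.3,0,0],
    [0,0,0,-1.25,-2.3,0,0],
    [0,0,0,-1.2,-2.3,0,0],
    [0,0,0,-0.9,-1.8,1,0],
    [0,0,0,-0.5,-0.97,1.5,0],
    [0,0,0,0,0,1.5,0],
    [0,0,0,0,0,1,0]
  ]
}}

```text
t: 5.13
tool_pos: [0.4802, -0.0051, 0.1753]
tool_rot: [-0.585, -3.084, 0.001]
contact_force: [-0.0, -0.1, -0.7]
opening: 0.0144
```

Emit:
{"op": "jog_arm", "data": {
  "deltas": [
    [0,0,0,0,0,0.5,0],
    [0,0,0,0,0,0,0],
    [0,0,0,0,0,0,0]
  ]
}}

```text
t: 5.38
tool_pos: [0.4812, -0.0036, 0.1723]
tool_rot: [-0.581, -3.087, 0.0]
contact_force: [0.3, -0.4, -1.4]
opening: 0.0143
```

Emit:
{"op": "jog_arm", "data": {
  "deltas": [
    [0,0,0,0,0,0.8,0],
    [0,0,0,0,0,0.7,0],
    [0,0,0,0,0,0.3,0],
    [0,0,0,0,0,0.1,0],
    [0,0,0,0,0,0.1,0],
    [0,0,0,0,0,0.1,0],
    [0,0,0,0,0,0,0],
    [0,0,0,0,0,0,0]
  ]
}}

```text
t: 6.05
tool_pos: [0.4814, -0.0039, 0.1515]
tool_rot: [0.582, 3.087, 0.0]
contact_force: [-0.1, 0.4, -2.0]
opening: 0.0143
```

```bash
python3 - <<'E'
from h import *
o=ctrl.get_obs();print(o['tool_pos'],o['contact_force'],o['wrist_torque'])
b=vision.get_image('scene')[0];t=vision.get_image('top')[0]
c=np.zeros((420,800,3),np.uint8);c[:,:400]=cv2.resize(b[200:340,230:363],(400,420),interpolation=cv2.INTER_CUBIC);c[:,400:]=cv2.resize(t[200:305,300:400],(400,420),interpolation=cv2.INTER_CUBIC)
cv2.imwrite('pics/low.png',c[:,:,::-1])
E
```

```text
[ 0.48138456 -0.00387704  0.15151758] [-0.09896981  0.42999417 -2.00638505] [-0.02497436  0.03391144  0.02051176]
```

View pics/low.png

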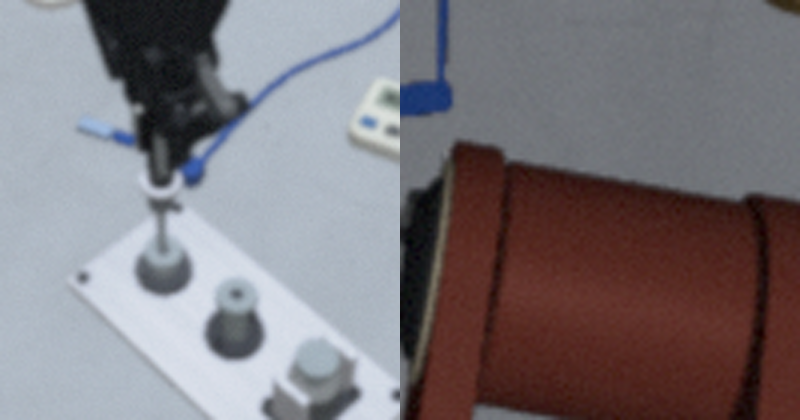

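The tip is at about (161,245) in the left half, over the centre of the short stud. I'll feel for contact.

Emit:
{"op": "jog_arm", "data": {
  "deltas": [
    [0,0,0,0,0,0.07,0],
    [0,0,0,0,0,0.07,0],
    [0,0,0,0,0,0,0]
  ]
}}

```text
t: 6.4
tool_pos: [0.4812, -0.0039, 0.1498]
tool_rot: [-0.582, -3.087, 0.0]
contact_force: [0.0, -0.2, -1.3]
opening: 0.0145
```

Emit:
{"op": "jog_arm", "data": {
  "deltas": [
    [0,0,0,0,0,0.07,0],
    [0,0,0,0,0,0,0]
  ]
}}

```text
t: 6.57
tool_pos: [0.4813, -0.0039, 0.1492]
tool_rot: [0.582, 3.087, -0.0]
contact_force: [0.3, -0.3, -0.9]
opening: 0.0143
```

Emit:
{"op": "jog_arm", "data": {
  "deltas": [
    [0,0,0,0,0,0.07,0],
    [0,0,0,0,0,0,0]
  ]
}}

```text
t: 6.73
tool_pos: [0.4815, -0.0039, 0.149]
tool_rot: [0.582, 3.087, -0.0]
contact_force: [0.4, 0.5, 1.8]
opening: 0.0144
```

Emit:
{"op": "jog_arm", "data": {
  "deltas": [
    [0,0,0,0,0,0.05,0],
    [0,0,0,0,0,0,0]
  ]
}}

```text
t: 6.9
tool_pos: [0.4816, -0.0039, 0.1488]
tool_rot: [0.582, 3.086, -0.0]
contact_force: [-1.5, 0.8, 3.7]
opening: 0.0146
```

Contact is at TCP z≈0.149, as predicted. I'll pause there, then rise 4 cm.

Emit:
{"op": "jog_arm", "data": {
  "deltas": [
    [0,0,0,0,0,0,0],
    [0,0,0,0,0,0,0],
    [0,0,0,0,0,0,0],
    [0,0,0,0,0,0,0],
    [0,0,0,0,0,0,0],
    [0,0,0,0,0,0,0],
    [0,0,0,0,0,0,0],
    [0,0,0,0,0,0,0]
  ]
}}

```text
t: 7.57
tool_pos: [0.4816, -0.0039, 0.1487]
tool_rot: [0.582, 3.086, -0.0]
contact_force: [-0.6, -0.6, 6.1]
opening: 0.0145
```

Emit:
{"op": "jog_arm", "data": {
  "deltas": [
    [0,0,0,0,0,-0.4,0],
    [0,0,0,0,0,-0.8,0],
    [0,0,0,0,0,-1,0],
    [0,0,0,0,0,-1,0],
    [0,0,0,0,0,-0.6,0],
    [0,0,0,0,0,-0.2,0],
    [0,0,0,0,0,0,0],
    [0,0,0,0,0,0,0]
  ]
}}

```text
t: 8.23
tool_pos: [0.4812, -0.0039, 0.188]
tool_rot: [0.582, 3.087, -0.0]
contact_force: [0.1, -0.7, -1.5]
opening: 0.0146
```

```bash
python3 - <<'E'
from h import *
o=ctrl.get_obs();print(o['tool_pos'],o['contact_force'])
A=R.from_rotvec(o['tool_rot']).as_matrix();print((A.T@(np.array([.4655,-.067,.057+.112])-o['tool_pos'])*100).round(2))
E
```

```text
[ 0.48120116 -0.00386268  0.1880101 ] [ 0.13151164 -0.68282748 -1.53492721]
[-0.84 -6.45  1.9 ]
```

Emit:
{"op": "jog_arm", "data": {
  "deltas": [
    [0,0,0,-0.04,-0.35,0,0],
    [0,0,0,-0.1,-0.9,0,0],
    [0,0,0,-0.2,-1.5,0,0],
    [0,0,0,-0.2,-1.5,0,0],
    [0,0,0,-0.15,-1.2,0,0],
    [0,0,0,-0.1,-0.7,0,0],
    [0,0,0,-0.05,-0.3,0,0],
    [0,0,0,0,0,0.6,0],
    [0,0,0,0,0,0.6,0],
    [0,0,0,0,0,0.3,0],
    [0,0,0,0,0,0.1,0],
    [0,0,0,0,0,0,0]
  ]
}}

```text
t: 9.23
tool_pos: [0.4652, -0.0665, 0.1711]
tool_rot: [-0.581, -3.086, -0.0]
contact_force: [-0.8, -0.3, -1.2]
opening: 0.0141
```

Emit:
{"op": "jog_arm", "data": {
  "deltas": [
    [0,0,0,0,0,0.07,0],
    [0,0,0,0,0,0.07,0],
    [0,0,0,0,0,0,0]
  ]
}}

```text
t: 9.48
tool_pos: [0.4657, -0.0669, 0.1707]
tool_rot: [0.582, 3.087, 0.0]
contact_force: [0.0, -0.6, -1.4]
opening: 0.0144
```

Emit:
{"op": "jog_arm", "data": {
  "deltas": [
    [0,0,0,0,0,0.07,0],
    [0,0,0,0,0,0.07,0],
    [0,0,0,0,0,0,0]
  ]
}}

```text
t: 9.73
tool_pos: [0.4657, -0.067, 0.1692]
tool_rot: [0.582, 3.087, 0.0]
contact_force: [0.0, 0.2, -1.0]
opening: 0.0147
```

Emit:
{"op": "jog_arm", "data": {
  "deltas": [
    [0,0,0,0,0,0.07,0],
    [0,0,0,0,0,0,0]
  ]
}}

```text
t: 9.9
tool_pos: [0.4658, -0.0671, 0.169]
tool_rot: [0.582, 3.087, -0.0]
contact_force: [1.3, 0.7, 1.0]
opening: 0.0144
```

Emit:
{"op": "jog_arm", "data": {
  "deltas": [
    [0,0,0,0,0,0.05,0],
    [0,0,0,0,0,0,0],
    [0,0,0,0,0,0,0],
    [0,0,0,0,0,0,0],
    [0,0,0,0,0,0,0],
    [0,0,0,0,0,0,0],
    [0,0,0,0,0,0,0],
    [0,0,0,0,0,0,0],
    [0,0,0,0,0,0,0]
  ]
}}

```text
t: 10.65
tool_pos: [0.466, -0.0671, 0.1687]
tool_rot: [0.582, 3.086, -0.0]
contact_force: [-0.7, 0.2, 4.9]
opening: 0.0139
```

```bash
python3 - <<'E'
from h import *
o=ctrl.get_obs();print(o['tool_pos'],o['contact_force'])
A=R.from_rotvec(o['tool_rot']).as_matrix();print((A.T@(np.array([.4495,-.1298,.064+.112])-o['tool_pos'])*100).round(2))
b=vision.get_image('scene')[0]
cv2.imwrite('pics/tall.png',cv2.resize(b[200:350,240:380],(560,600),interpolation=cv2.INTER_CUBIC)[:,:,::-1])
E
```

```text
[ 0.46596269 -0.06710135  0.16868077] [-0.67611632  0.17555248  4.85346794]
[-0.75 -6.44 -0.73]
```

View pics/tall.png

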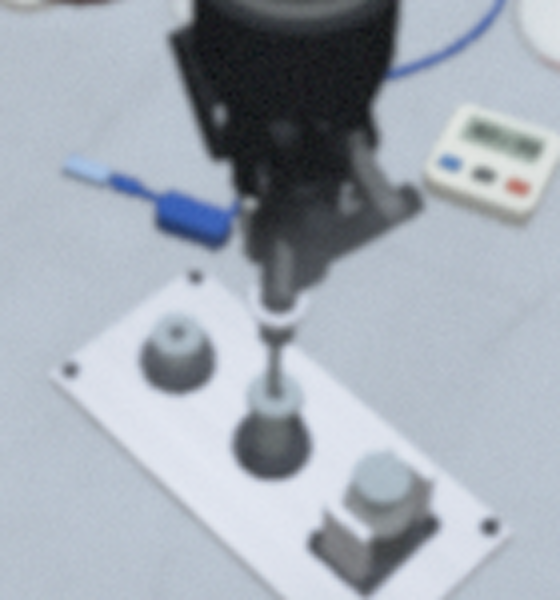

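The tip is at (276,395) on the tall stud's disc, with about 6 N of contact. Both touches put the tip 0.1117 m below the TCP under load, so flush is at TCP z ≈ 0.1657. Next I'll rise and go over to the plunger.

Emit:
{"op": "jog_arm", "data": {
  "deltas": [
    [0,0,0,0,0,-0.4,0],
    [0,0,0,0,0,-0.8,0],
    [0,0,0,0,0,-0.8,0],
    [0,0,0,0,0,-0.4,0],
    [0,0,0,0,0,-0.1,0],
    [0,0,0,0,0,0,0]
  ]
}}

```text
t: 11.2
tool_pos: [0.4659, -0.0671, 0.1937]
tool_rot: [0.582, 3.086, -0.0]
contact_force: [0.5, 0.2, -1.4]
opening: 0.0145
```

Emit:
{"op": "jog_arm", "data": {
  "deltas": [
    [0,0,0,-0.04,-0.35,0,0],
    [0,0,0,-0.1,-0.9,0,0],
    [0,0,0,-0.15,-1.5,0,0],
    [0,0,0,-0.15,-1.5,0,0],
    [0,0,0,-0.15,-1.2,0,0],
    [0,0,0,-0.1,-0.7,0,0],
    [0,0,0,-0.06,-0.29,0,0],
    [0,0,0,0,0,0.6,0],
    [0,0,0,0,0,0.4,0],
    [0,0,0,0,0,0.2,0],
    [0,0,0,0,0,0,0],
    [0,0,0,0,0,0,0]
  ]
}}

```text
t: 12.2
tool_pos: [0.449, -0.1292, 0.1805]
tool_rot: [-0.581, -3.087, -0.0]
contact_force: [-0.5, -0.1, -0.4]
opening: 0.0143
```

Emit:
{"op": "jog_arm", "data": {
  "deltas": [
    [0,0,0,0,0,0.1,0],
    [0,0,0,0,0,0.1,0],
    [0,0,0,0,0,0.1,0],
    [0,0,0,0,0,0.1,0],
    [0,0,0,0,0,0.1,0],
    [0,0,0,0,0,0.1,0],
    [0,0,0,0,0,0.1,0],
    [0,0,0,0,0,0,0],
    [0,0,0,0,0,0,0]
  ]
}}

```text
t: 12.95
tool_pos: [0.4493, -0.1298, 0.1743]
tool_rot: [0.582, 3.087, -0.0]
contact_force: [-0.3, 0.3, 1.5]
opening: 0.0142
```

Emit:
{"op": "jog_arm", "data": {
  "deltas": [
    [0,0,0,0,0,0.1,0],
    [0,0,0,0,0,0.1,0],
    [0,0,0,0,0,0.1,0],
    [0,0,0,0,0,0.1,0],
    [0,0,0,0,0,0.1,0],
    [0,0,0,0,0,0.1,0],
    [0,0,0,0,0,0,0],
    [0,0,0,0,0,0,0],
    [0,0,0,0,0,0,0]
  ]
}}

```text
t: 13.7
tool_pos: [0.4493, -0.1298, 0.1683]
tool_rot: [0.582, 3.087, -0.0]
contact_force: [-0.1, 0.4, 4.4]
opening: 0.0145
```

Emit:
{"op": "jog_arm", "data": {
  "deltas": [
    [0,0,0,0,0,0.1,0],
    [0,0,0,0,0,0.1,0],
    [0,0,0,0,0,0.07,0],
    [0,0,0,0,0,0,0],
    [0,0,0,0,0,0,0],
    [0,0,0,0,0,0,0],
    [0,0,0,0,0,0,0],
    [0,0,0,0,0,0,0]
  ]
}}

```text
t: 14.37
tool_pos: [0.4493, -0.1298, 0.1657]
tool_rot: [0.582, 3.087, -0.0]
contact_force: [-0.4, 0.2, 4.8]
opening: 0.0142
```

```bash
python3 - <<'E'
from h import *
z=[];f=[];
o=ctrl.get_obs();print(o['tool_pos'],o['contact_force'],o['tool_rot'])
b,d=vision.get_image('scene');o=ctrl.get_obs();print(o['tool_pos'],o['contact_force'])
v,u=np.mgrid[0:420,0:560];w=world('scene',u*1.,v*1.,d.astype(float));w[d<=0]=np.nan
r=np.hypot(w[...,0]-.4495,w[...,1]+.1298)
for l,m in(('button',(r>.005)&(r<.0115)),('cheeks',(r>.0185)&(r<.025))):
    q=w[m&(w[...,2]>.045)&(w[...,2]<.07)];print(l,len(q),np.round(np.percentile(q[:,2],[10,50,75,90]),4))
A=np.load('w.npz')['scene']; r=np.hypot(A[...,0]-.4495,A[...,1]+.1298)
q=A[(r>.005)&(r<.0115)&(A[...,2]>.045)];print('button rest',len(q),np.round(np.percentile(q[:,2],[10,50,75,90]),4))
cv2.imwrite('pics/press.png',cv2.resize(b[255:355,285:385],(600,600),interpolation=cv2.INTER_CUBIC)[:,:,::-1])
E
```

```text
[ 0.44933772 -0.12980735  0.16567528] [-0.39480607  0.2340223   4.84476596] [ 5.82111489e-01  3.08652371e+00 -1.79813225e-04]
[ 0.44933914 -0.12978827  0.16566565] [-0.09051917  0.98093752  4.88831122]
button 98 [0.0509 0.0535 0.0544 0.0551]
cheeks 128 [0.0465 0.0521 0.0538 0.0547]
button rest 115 [0.0613 0.0631 0.0643 0.0651]
```

View pics/press.png

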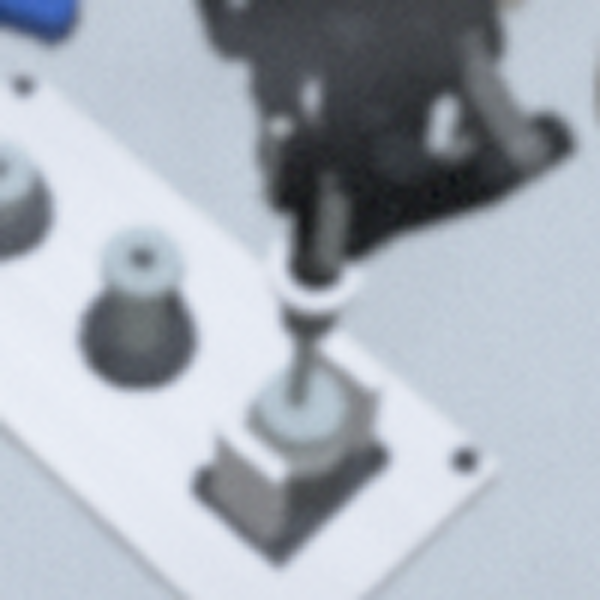

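Tip at (298,400) on the button, which sits level with the cheeks. Depth shows the button about 9.9 mm below rest: its top is at 54.4 mm against 53.8 for the cheeks (75th percentiles). I'll hold half a second to check for drift.

Emit:
{"op": "jog_arm", "data": {
  "deltas": [
    [0,0,0,0,0,0,0],
    [0,0,0,0,0,0,0],
    [0,0,0,0,0,0,0],
    [0,0,0,0,0,0,0],
    [0,0,0,0,0,0,0],
    [0,0,0,0,0,0,0]
  ]
}}

```text
t: 14.92
tool_pos: [0.4493, -0.1298, 0.1657]
tool_rot: [0.582, 3.087, -0.0]
contact_force: [-0.1, 0.0, 5.9]
opening: 0.0146
```

```bash
python3 - <<'E'
from h import *
v,u=np.mgrid[0:420,0:560]
for i in range(5):
    d=vision.get_image('scene')[1].astype(float);o=ctrl.get_obs()
    w=world('scene',u*1.,v*1.,d);r=np.hypot(w[...,0]-.4495,w[...,1]+.1298);q=w[(r>.005)&(r<.0115)&(w[...,2]>.045)&(w[...,2]<.07)][:,2]
    print(o['tool_pos'][2].round(5),o['contact_force'].round(2),np.percentile(q,[50,75,90]).round(4))
E
```

```text
0.16566 [-0.86  1.39  5.21] [0.0536 0.0543 0.0551]
0.16566 [-0.96  0.33  5.54] [0.0536 0.0545 0.0552]
0.16563 [-0.65  0.09  4.87] [0.0533 0.0541 0.0552]
0.16566 [-0.44  0.26  5.78] [0.0534 0.0542 0.0549]
0.16564 [-1.44  1.51  4.8 ] [0.0532 0.0543 0.0548]
```

Emit:
{"op": "jog_arm", "data": {
  "deltas": [
    [0,0,0,0,0,0.02,0],
    [0,0,0,0,0,0,0],
    [0,0,0,0,0,0,0],
    [0,0,0,0,0,0,0]
  ]
}}

```text
t: 15.5
tool_pos: [0.4493, -0.1298, 0.1655]
tool_rot: [0.582, 3.087, -0.0]
contact_force: [-0.0, 0.7, 5.8]
opening: 0.0144
```

```bash
python3 -c "
from h import *
o=ctrl.get_obs();print(o['t'],o['tool_pos'],o['contact_force'],o['opening']);print(ctrl.finish_job())"
```

```text
15.5 [ 0.4493273  -0.12979891  0.16545425] [-0.02288631  0.66670135  5.76297948] 0.014399559793913505
the job is handed in; nothing more can be done
None
```

I drew the probe from the dark holder and touched it first on the short stud, then on the tall stud. I paused 0.7–0.8 s on each, with 5–7 N of contact. I then pressed the button flush and handed the job in at 15.5 s, still gripping the probe and holding the button down.

**Button depth:** three measures put it near 10 mm:
- **TCP height:** referenced to the two stud contacts, it gives about 10.2 mm.
- **Camera depth:** before a last 0.2 mm nudge it showed about 9.8 mm down, level with the cheeks to within the depth noise.
- **Spring force:** it reads lowest, about 6.5–7 N after allowing for the probe's weight, against 7 N at flush. That is about 9–10 mm, within sensor noise, and well short of the 11 N at the stop.

**Probe:** it showed no sign of slipping, as both stud contacts gave the same tip length to 0.1 mm. In the one check I made, after drawing it out, it was upright to about 1°.

**Bystanders:** I never moved near the other things on the bench. I did not check all of their positions again at the end.

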